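# Rake one cap out of the cluttered red bin

### The arm

A 7-joint arm with a two-finger parallel gripper is mounted at the origin on the work surface. World frame = base frame: x ahead of the robot, y to its left, z up, the work surface at z = 0. Lengths are in mm, angles in degrees, forces in N, time in s.
With the tool pointing down it reaches from about 425 to 800 mm from the base axis. Payload 8.3 kg.
Tool frame: the origin (TCP) lies midway between the tips of the shut fingers; the grasp point (between the pads) lies 19 mm behind it; z points along the fingers, y is the line along which they close (so a half turn about z gives the same grasp; the last joint's range is limited). The gripper opens to 85 mm and grips with 20 to 120 N. Pads are 22 mm wide; open, the fingers measure 114 mm over their backs; the gripper's body (76 mm by 85 mm) begins 54 mm behind the grasp point. The pads swing forward as they close: fully open they stand 13 mm farther back than shut.
Start: joints at [-72.875, 21.967, 0.94, 78.501, -0.361, 79.538, -2.664], TCP at [221.172, 584.539, 231.279] pointing down, gripper open.
Joint ranges: [-169.22, 169.22], [-14.56, 117.87], [-87.37, 89.26], [10.42, 133.3], [-82.24, 262.24], [0.94, 117.77], [-172.7, 172.7]. Speed limits (degrees/s): [136.94, 136.94, 172.46, 172.46, 180, 180, 180].

### API

Orientations are given as [roll, pitch, yaw] about the fixed x, y, z axes, in that order (R = Rz(yaw) Ry(pitch) Rx(roll)).
In Python, from rig import bot gives the robot as it stands.
- The arm moves only by the tool send_rows, never from a script. Its argument "deltas" is one flat list of numbers, 5 for each row, row after row: the gripper command: -1 is shut, 1 is fully open, values between are in proportion, then the shift along the tool's x, y, z in mm, then the turn about the tool's z in rad. A call has 1 to 20 rows; each row is the pose to reach, as a shift and turn from the pose commanded when the call began, along the tool's axes at that moment; what a row does not reach only later rows make up. A row lasts 1/12 s, in which the tool goes at most 41.7 mm and 7.16 degrees, less where a joint would pass 70% of its speed; a pose out of reach is approached as far as the arm can. A call with a gripper value outside its range is refused whole. The fingers move at their own pace and stop on an object; the grip force is fixed at half the most. Time passes only in rows, so rows that repeat a pose let the fingers close. It gives the time, the measured TCP pose, the force, the opening and the grip force at its end, in the units of the state.
- bot.sense(): the state, without advancing time (a new reading comes with each control period).
- bot.read_camera(name): name is "side" or "top"; returns the picture (480x640x3 uint8, red, green, blue); there is no depth.
- bot.get_calibration(name): a dict with "mtx" (3x3 intrinsics, pixels), "dist" ([k1, k2, p1, p2, k3] as OpenCV has them; the pictures are not rectified), "pose" (4x4, takes a point from camera to world coordinates). Camera axes: x right, y down, z forward; pixel columns grow to the right and rows downward; lengths in mm; the calibration is good to about 2 mm. A picture is of the moment at which its call begins. get_calibration takes no time and is no camera call.
- bot.close_job(): hands the job in; it is judged then, once.
Trained networks look in the newest picture that a camera, given by its name, has taken for a name from the list of things; names that differ only in an ending like _2 or _b are one class to them, and where a whole thing is asked for, a point or a joint stands for the part that bears it (a point fixed in the world has none). Each returns a list of dicts, best first, with "score" (0 to 1); they miss things now and then, are a little off and sometimes report something else, mostly with a low value. They report only what shows in the picture. A call takes as long as a camera call. They do not tell look-alikes from the thing itself.
- bot.recognise(thing, camera): "bbox" ([left, top, right, bottom] as shares, 0 to 1, of the picture: columns of its width, rows of its height, round what is visible of it).
- bot.cut_out(thing, camera): "region" (480x640 bool, what is visible of it) and "bbox" ([left, top, right, bottom] as shares, 0 to 1, of the picture: columns of its width, rows of its height, round what is visible of it).
The state is a dict: "t": time; "qpos": joint angles; "joint_velocities": joint speeds; "tau": joint torques, N m; "ee_pos": TCP position; "tool_rot": TCP orientation; "wrist_force": force on the tool from outside, world axes, zero at the start; "wrist_torque": the same for the moment, N m; "opening": finger opening in mm; "gripper_force": force on a finger pad.
Only numpy, scipy, OpenCV 4.12 (cv2) and the standard library are available. Lean on these libraries where they do the work, as an engineer would, in place of code of your own. Each camera call takes 0.05 s, during which the arm holds its last target. There are 200 camera calls.

### The job

Get the round blue cap, and nothing else, out through the open front of the red bin and slide it into the yellow tape square on the bench, so that it ends flat and wholly inside the tape. The cap is too wide to grip, so rake or push it along and never lift it; first take off the flat bar that lies on it and clear what stands in its way, but keep all the other parts inside the bin. Leave the orange funnel, the jar and the carton standing where they are.

Things in the scene. Friction and masses are not known exactly. Their poses are not given: they have to be found in the camera images.
- bin: Red bin, fixed. Origin: centre of its underside. Inside 320 mm long (own x -160 to +160), 270 mm wide (own y -135 to +135); floor 3 mm thick; side walls and back wall 5 mm thick, 45 mm high above the floor, with a rim 12 mm outward. Its front, at own x = -160, is fully open, without lip: a part drops only 3 mm there to the bench. The front looks about to the robot's right (world -y)
- square: Yellow tape square stuck flat on the bench in front of the bin's open front (no height). Origin: its centre on the bench. Sides along its own x and y; clear inside 132 mm, outside 156 mm
- cap_center (a point): Centre (half-way up) of the blue round steel cap with ribbed edge, 90 mm diameter, 24 mm high, smooth flat top and bottom, about 0.45 kg (varies); it lies flat on the bin floor. Own z is its axis (up)
- bar_center (a point): Centre of the dark steel flat bar, 120 mm long (own x), 20 mm wide (own y), 10 mm thick (own z, up), about 0.17 kg; it starts lying loose across the top of the cap
- tube_center (a point): Centre of the bright square-tube offcut, 50 mm long (own x), 30 mm wide (own y), 30 mm high, about 0.12 kg, lying on the bin floor between cap and open front
- channel_center (a point): Centre of the grey steel U-channel offcut, open side up: 50 mm long (own x), 36 mm wide over its flanges (own y), 32 mm high, flanges (along own x) and base 6 mm thick, about 0.14 kg, on the bin floor between cap and open front
- plug_center (a point): Centre of the white plastic plug standing on the bin floor between cap and open front: round, 36 mm high, 30 mm diameter with a 34 mm flange in its lowest 8 mm, about 40 g
- nut_center (a point): Centre of the dark hexagon nut lying flat on the bin floor at a side or back corner, 40 mm across its corners, 18 mm high, about 0.1 kg
- bush_center (a point): Centre of the brass bush standing on the bin floor at a side or back corner: round, 32 mm diameter, 24 mm high, about 0.1 kg
- angle_center (a point): Centre of the small grey angle bracket on the bin floor at a side or back corner: 36 mm (own x) by 28 mm (own y), 30 mm high, 6 mm thick, about 60 g; its upright leg stands along own x at own y = +11 mm
- funnel: Orange funnel standing mouth down on the bench near the tape square, 72 mm diameter at the bottom, 90 mm high; origin: centre of its underside. A bystander
- jar: Jar with white lid, standing on the bench near the tape square, 56 mm diameter, 75 mm high; origin: centre of its underside. A bystander
- carton: Small cardboard carton, 90 mm (own x) by 60 mm (own y), 40 mm high, on the bench beyond the tape square; origin: centre of its underside. A bystander
Mind the look-alikes: they are no part of the job. Several things look just like the part that bears cap_center: the one meant starts farthest to the robot's right.

How it is judged (in metres and radians):
At the end, for the whole second after the job is handed in: The cap lies flat on the bench, at rest, wholly inside the tape (centre within 26 mm of the square's centre along each side); bar, tube, channel, plug, nut, bush and angle are still inside the bin (centres between the walls, behind the open front, under 60 mm above the bench) (x of cap_center in the frame of square between -0.026 and 0.026 m and y of cap_center in the frame of square between -0.026 and 0.026 m and angle between cap_center's own z axis and vertical below 0.06 rad and height (world z) of cap_center below 0.016 m and linear speed of cap below 0.01 m/s and x of bar_center in the frame of bin between -0.158 and 0.165 m and y of bar_center in the frame of bin between -0.14 and 0.14 m and height (world z) of each of bar_center, tube_center, channel_center, plug_center, nut_center, bush_center, angle_center below 0.06 m and x of tube_center in the frame of bin between -0.158 and 0.165 m and y of tube_center in the frame of bin between -0.14 and 0.14 m and x of channel_center in the frame of bin between -0.158 and 0.165 m and y of channel_center in the frame of bin between -0.14 and 0.14 m and x of plug_center in the frame of bin between -0.158 and 0.165 m and y of plug_center in the frame of bin between -0.14 and 0.14 m and x of nut_center in the frame of bin between -0.158 and 0.165 m and y of nut_center in the frame of bin between -0.14 and 0.14 m and x of bush_center in the frame of bin between -0.158 and 0.165 m and y of bush_center in the frame of bin between -0.14 and 0.14 m and x of angle_center in the frame of bin between -0.158 and 0.165 m and y of angle_center in the frame of bin between -0.14 and 0.14 m); the robot touches nothing.
It fails at once if the cap is lifted (its centre more than 35 mm above the bench) or tipped more than 20 degrees (height (world z) of cap_center above 0.035 m or angle between cap_center's own z axis and vertical above 0.35 rad).
It fails at once if the bar, tube, channel, plug, nut, bush or angle leaves the bin (its centre more than 5 mm past the open front, or past the walls) ((x of bar_center in the frame of bin below -0.165 m or x of bar_center in the frame of bin above 0.175 m or y of bar_center in the frame of bin below -0.15 m or y of bar_center in the frame of bin above 0.15 m) or (x of tube_center in the frame of bin below -0.165 m or x of tube_center in the frame of bin above 0.175 m or y of tube_center in the frame of bin below -0.15 m or y of tube_center in the frame of bin above 0.15 m) or (x of channel_center in the frame of bin below -0.165 m or x of channel_center in the frame of bin above 0.175 m or y of channel_center in the frame of bin below -0.15 m or y of channel_center in the frame of bin above 0.15 m) or (x of plug_center in the frame of bin below -0.165 m or x of plug_center in the frame of bin above 0.175 m or y of plug_center in the frame of bin below -0.15 m or y of plug_center in the frame of bin above 0.15 m) or (x of nut_center in the frame of bin below -0.165 m or x of nut_center in the frame of bin above 0.175 m or y of nut_center in the frame of bin below -0.15 m or y of nut_center in the frame of bin above 0.15 m) or (x of bush_center in the frame of bin below -0.165 m or x of bush_center in the frame of bin above 0.175 m or y of bush_center in the frame of bin below -0.15 m or y of bush_center in the frame of bin above 0.15 m) or (x of angle_center in the frame of bin below -0.165 m or x of angle_center in the frame of bin above 0.175 m or y of angle_center in the frame of bin below -0.15 m or y of angle_center in the frame of bin above 0.15 m)).
It fails at once if the funnel is moved more than 15 mm or tipped (distance of funnel from where it was at the start of the episode above 0.015 m or angle between funnel's own z axis and vertical above 0.3 rad).
It fails at once if the jar is moved more than 15 mm or tipped (distance of jar from where it was at the start of the episode above 0.015 m or angle between jar's own z axis and vertical above 0.3 rad).
It fails at once if the carton is moved more than 15 mm or tipped (distance of carton from where it was at the start of the episode above 0.015 m or angle between carton's own z axis and vertical above 0.3 rad).
It also fails if it takes over 72 s, if anything falls off the work surface, if the arm or the gripper's body presses on something with over 40 N, if the wrist force passes 120 N, or if a joint passes its speed limit or range.

## Working session

There is one attempt and no reset: what is moved stays moved. The work goes in short steps, Python scripts to look and compute and a tool call to move; the robot and the scene stay as the last step left them, time stands still between calls to the robot, and variables do not carry over. Pictures are saved under pics/ and viewed, at most 10 in all, crops included, and the job is handed in when it is done.

Besides the shell and the picture viewer there is one more tool, called after ">>>" as name(argument=value, ...) on one line, values as JSON. send_rows: Moves the arm, as the interface text tells. Its arguments: {"type":"object","properties":{"deltas":{"type":"array","items":{"type":"number"}}},"required":["deltas"]}

```bash
mkdir -p pics; cat > h.py <<'E'
import numpy as np, cv2
from rig import bot
def ray(cam,px):
    c=bot.get_calibration(cam); P=np.array(c["pose"])
    u=cv2.undistortPoints(np.array(px,float).reshape(-1,1,2),np.array(c["mtx"]),np.array(c["dist"])).reshape(-1,2)
    return P[:3,3],(np.c_[u,np.ones(len(u))]@P[:3,:3].T)
def at(cam,px,z):
    o,d=ray(cam,px); return o+d*((z-o[2])/d[:,2])[:,None]
def proj(cam,pts):
    c=bot.get_calibration(cam); W=np.linalg.inv(np.array(c["pose"]))
    r,_=cv2.Rodrigues(W[:3,:3]); return cv2.projectPoints(np.array(pts,float).reshape(-1,1,3),r,W[:3,3],np.array(c["mtx"]),np.array(c["dist"]))[0].reshape(-1,2)
def tri(p1,p2):
    A=np.zeros((3,3));b=np.zeros(3)
    for cam,p in(("top",p1),("side",p2)):
        o,d=ray(cam,[p]);d=d[0]/np.linalg.norm(d[0]);M=np.eye(3)-np.outer(d,d);A+=M;b+=M@o
    return np.linalg.solve(A,b)
def snap(cam,f=None):
    im=bot.read_camera(cam)
    if f: cv2.imwrite("pics/"+f,im[:,:,::-1])
    return im
E
python3 - <<'E'
from h import *
snap("top","t0.png");snap("side","s0.png")
for cam in("top","side"):
    c=bot.get_calibration(cam);print(cam,np.round(c["pose"],2).tolist(),np.round(c["mtx"],0).tolist())
    for t in "bin square cap_center bar_center tube_center channel_center plug_center nut_center bush_center angle_center funnel jar carton".split():
        for r in bot.cut_out(t,cam):
            if r["score"]<.3: continue
            m=r["region"].astype(np.uint8);y,x=np.nonzero(m)
            q=cv2.minAreaRect(np.c_[x,y].astype(np.float32))
            print(t,round(r["score"],2),len(x),np.round([x.mean(),y.mean()],1),np.round(cv2.boxPoints(q)).astype(int).tolist())
print(bot.sense())
E
```

```text
top [[0.02, -0.98, 0.19, 325.59], [-1.0, -0.02, -0.01, -14.81], [0.01, -0.19, -0.98, 1107.87], [0.0, 0.0, 0.0, 1.0]] [[533.0, 0.0, 319.0], [0.0, 533.0, 234.0], [0.0, 0.0, 1.0]]
bin 0.9 19985 [271.3 232.7] [[174, 291], [199, 146], [365, 175], [340, 320]]
square 0.73 1433 [428.7 261.3] [[390, 226], [467, 222], [471, 296], [394, 300]]
square 0.31 498 [327.4 241.8] [[314, 233], [339, 230], [341, 251], [316, 253]]
cap_center 0.91 1131 [251.2 242.2] [[228, 221], [272, 221], [272, 264], [228, 264]]
cap_center 0.82 1529 [139.6 199.7] [[111, 209], [129, 171], [169, 191], [150, 229]]
cap_center 0.78 1714 [121.6 265.6] [[99, 243], [145, 243], [145, 288], [99, 288]]
cap_center 0.65 1776 [187.4 356.7] [[164, 334], [211, 334], [211, 379], [164, 379]]
bar_center 0.77 621 [247.3 242.3] [[234, 270], [249, 212], [261, 215], [245, 273]]
tube_center 0.78 390 [330.6 200.4] [[316, 202], [336, 186], [346, 198], [326, 215]]
channel_center 0.92 472 [327.1 242. ] [[314, 234], [338, 231], [341, 250], [316, 254]]
plug_center 0.45 221 [312.8 285.8] [[302, 286], [312, 274], [324, 286], [313, 297]]
nut_center 0.84
[... 1898 characters left out ...]
pos': array([-72.87395267,  21.96815755,   0.93985541,  78.50037029,
        -0.36030607,  79.53896215,  -2.66568942]), 'joint_velocities': array([-0.02722195,  0.05239043, -0.03582729, -0.04912222,  0.02106311,
       -0.05924972, -0.01912015]), 'tau': array([ 8.17891596e-04, -6.27339005e+01,  8.43309090e-01, -3.72074103e+01,
        1.64692802e-02,  2.79130145e-03, -2.85675372e-05]), 'ee_pos': array([221.18253893, 584.53330621, 231.27355311]), 'tool_rot': array([-1.79995261e+02, -2.51615221e-03,  1.59271189e+02]), 'wrist_force': array([-0.0892613 ,  0.49420742, -0.54537675]), 'wrist_torque': array([ 0.01479643, -0.00451279, -0.02088256]), 'gripper_force': 0.0, 'opening': 85.09554377360088}
```

```bash
python3 - <<'E'
from h import *
t=cv2.imread("pics/t0.png")[130:390,90:560];s=cv2.imread("pics/s0.png")[150:430,140:440]
cv2.imwrite("pics/t0c.png",cv2.resize(t,(800,443),interpolation=3));cv2.imwrite("pics/s0c.png",cv2.resize(s,(640,597),interpolation=3))
# geometry
bars=[(253.,213.5),(247.,271.5)]
print("cap",tri((251,242),(287,236)),at("top",[(250.5,242.5)],27),at("side",[(286.5,233)],27))
print("bar",at("top",[(234,270),(249,212),(261,215),(245,273),(247.3,242.3)],37)[:,:2],tri((247.5,242.4),(283,227.5)))
print("tube",at("top",[(330.6,200.4),(316,202),(336,186),(346,198),(326,215)],33)[:,:2],tri((330.6,200.4),(348.8,263)))
print("chan",at("top",[(327.4,242),(314,234),(338,231),(341,250),(316,254)],35)[:,:2])
print("plug",at("top",[(312.8,285.8)],30)[:,:2],at("side",[(267.9,275.2)],20))
print("nut",at("top",[(273.3,180.8)],20)[:,:2],at("side",[(343.6,232.7)],15))
print("bush",at("side",[(332.6,207.5)],18)[:,:2])
print("angle",at("top",[(201.9,274.8)],20)[:,:2])
print("bin",at("top",[[174, 291], [199, 146], [365, 175], [340, 320]],48)[:,:2])
print("sq",at("top",[(428.7,261.3),[390, 226], [467, 222], [471, 296], [394, 300]],0)[:,:2],at("side",[(334.7,360.1),[282, 341], [363, 308], [390, 373], [310, 407]],0)[:,:2])
print("funnel",at("top",[(439.4,330.9)],45)[:,:2],"jar",at("side",[(403.8,328.5)],37)[:,:2],at("top",[(438.8,193.)],75)[:,:2],"carton",at("top",[[492, 251], [526, 241], [539, 286], [505, 295]],40)[:,:2])
for n,c in(("251",(251,242)),("139",(139.6,199.7)),("121",(121.6,265.6)),("187",(187,356.7))): print(n,at("top",[c],24)[:,:2])
E
```

```text
cap [519.01551963 119.50113096   6.8168206 ] [[514.62651698 117.98785543  27.        ]] [[514.00514656 106.73397601  27.        ]]
bar [[455.84050568 147.6009243 ]
 [576.60540207 122.64826328]
 [570.79789395  97.67196574]
 [450.23398453 125.1333695 ]
 [513.15210996 123.29689756]] [512.3304533  123.65677244  32.56792956]
tube [[605.98615319 -45.28336022]
 [601.88513479 -14.98918439]
 [637.30851258 -56.11419834]
 [611.8555099  -77.28611803]
 [574.62479279 -36.2353425 ]] [609.47821699 -45.83181413  25.20775214]
chan [[517.60516928 -40.00636857]
 [533.67725873 -12.26564408]
 [541.00404921 -61.39879523]
 [501.62406599 -68.01227619]
 [492.30876753 -17.20764041]]
plug [[427.93184486 -12.07116961]] [[430.04757831 -12.88499996  20.        ]]
nut [[649.55416443  76.41726652]] [[650.21624716  71.59941186  15.        ]]
bush [[664.76618669 176.65816529]]
angle [[446.62351234 215.40543318]]
bin [[ 410.06858848  262.93818835]
 [ 713.53703542  232.24568348]
 [ 657.98070808 -115.36732867]
 [ 360.03862707  -67.02297204]]
sq [[ 487.13404011 -254.63509004]
 [ 561.25555908 -173.45843343]
 [ 573.5861183  -338.63342717]
 [ 415.95601218 -341.80202709]
 [ 404.6984314  -180.87030784]] [[ 484.54669461 -265.21698718]
 [ 405.30189625 -184.55201587]
 [ 593.13305143 -162.02251478]
 [ 569.26972541 -330.76632998]
 [ 404.3893819  -343.62914422]]
funnel [[ 342.47155825 -263.51387848]] jar [[ 626.64043079 -270.25841495]] [[ 615.30708271 -261.63264848]] carton [[ 505.12438343 -376.35495246]
 [ 527.37242298 -447.81487441]
 [ 435.31425289 -469.4782939 ]
 [ 415.9297073  -399.05663827]]
251 [[516.22017322 117.37099134]]
139 [[601.258259   355.05413355]]
121 [[461.45761526 380.44197325]]
187 [[282.46430225 234.51282945]]
```

View pics/t0c.png

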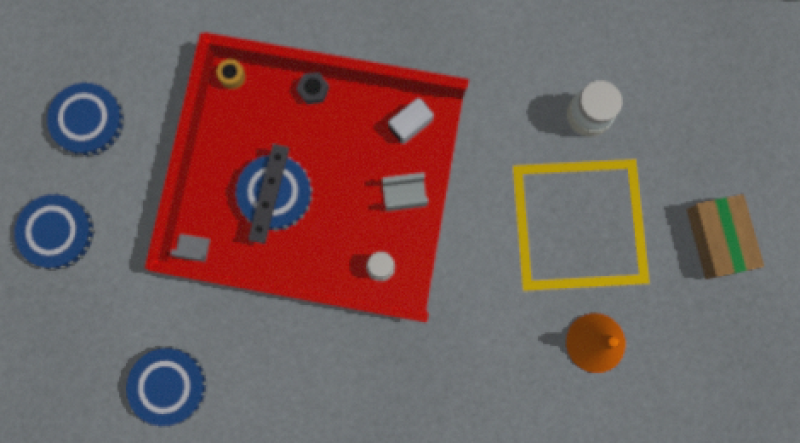

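View pics/s0c.png

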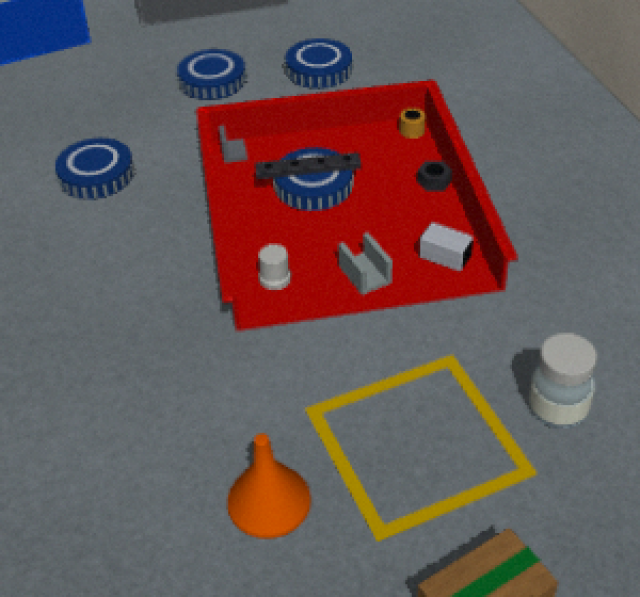

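The caps, at top-view pixels, are (251,242) in the bin under the bar, (140,200), (122,266) and (187,357). Their world y values are 117, 355, 380 and 234 mm. The one in the bin has the lowest y, so it is farthest right, and the enlarged crop shows it is the one carrying the bar. That is the cap meant. The crop also shows the plug, channel and tube across the front, and the nut, bush and angle at the sides and back.

```bash
cat >> h.py <<'E'
def go(x,y,z,yaw,frm=None):
    s=bot.sense();p,w=(s["ee_pos"],s["tool_rot"][2]) if frm is None else (np.array(frm[:3]),frm[3])
    a=np.radians(w);d=np.array([x,y,z])-p
    th=(w-yaw+180)%360-180
    print("shift",np.round([d[0]*np.cos(a)+d[1]*np.sin(a),d[0]*np.sin(a)-d[1]*np.cos(a),-d[2]],1),"turn",round(np.radians(th),3))
E
python3 - <<'E'
from h import *
go(513,123,130,167.8);go(513,123,60,167.8);go(513,123,29,167.8)
print("chan side",at("side",[(311.5,274.5)],16), "tube side",at("side",[(348.8,265.3)],17))
k=lambda x,y:(90+x/1.702,130+y/1.702)
print(at("top",[k(205,48),k(463,94),k(425,304),k(160,266)],48)[:,:2])
print("tape",at("top",[k(515,167),k(636,160),k(648,283),k(526,290)],0)[:,:2],at("side",[(140+x/2.133,150+y/2.133) for x,y in((452,357),(535,470),(379,537),(308,410))],0)[:,:2])
E
```

```text
shift [-436.3 -328.4  101.3] turn -0.149
shift [-436.3 -328.4  171.3] turn -0.149
shift [-436.3 -328.4  202.3] turn -0.149
chan side [[522.378992   -41.58166162  16.        ]] tube side [[611.92193732 -44.6954761   17.        ]]
[[ 687.28438626  206.6786641 ]
 [ 635.8309009  -109.28319004]
 [ 382.25775657  -66.17341802]
 [ 419.84554443  243.6792136 ]]
tape [[ 556.76891311 -178.93894177]
 [ 569.03797147 -331.33242902]
 [ 415.37439808 -341.21325537]
 [ 404.09650875 -191.35604713]] [[ 560.27557905 -177.59529909]
 [ 573.50465864 -325.97354679]
 [ 420.8837673  -338.60471205]
 [ 408.76311205 -189.17041767]]
```

>>> send_rows(deltas=[0.06,-36,-27,0,0,0.06,-72,-54,0,-0.02,0.06,-108,-81,0,-0.04,0.06,-144,-108,10,-0.06,0.06,-180,-135,20,-0.08,0.06,-216,-162,30,-0.1,0.06,-252,-189,45,-0.12,0.06,-288,-216,60,-0.149,0.06,-324,-243,75,-0.149,0.06,-360,-270,90,-0.149,0.06,-390,-294,105,-0.149,0.06,-415,-312,120,-0.149,0.06,-430,-324,135,-0.149,0.06,-436.3,-328.4,145,-0.149,0.06,-436.3,-328.4,155,-0.149,0.06,-436.3,-328.4,155,-0.149,0.06,-436.3,-328.4,155,-0.149])

```text
t: 2.82
ee_pos: [512.4, 123.6, 76.0]
tool_rot: [-180.0, -0.1, 167.8]
wrist_force: [0.2, 0.4, -0.5]
opening: 45.5
gripper_force: 0.0
```

```bash
python3 - <<'E'
from h import *
go(513,123,29,167.8)
s=snap("side");t=snap("top")
im=np.hstack([cv2.resize(t[130:330,160:360],(400,400),interpolation=3),cv2.resize(s[150:300,220:370],(400,400),interpolation=3)])
cv2.imwrite("pics/a.png",im[:,:,::-1])
E
```

```text
shift [-0.7 -0.5 47. ] turn 0.001
```

View pics/a.png

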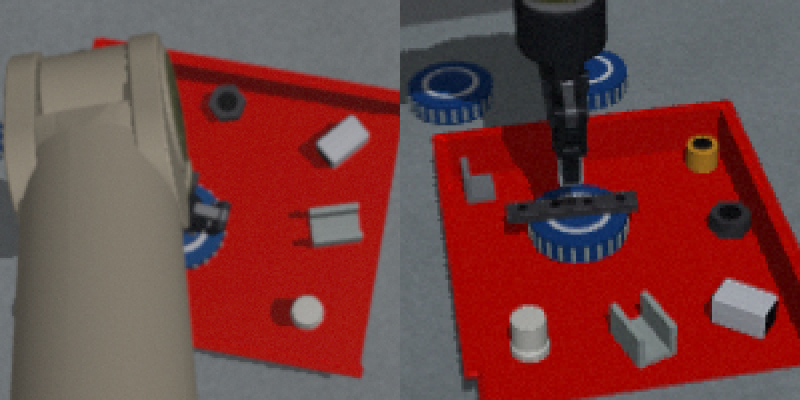

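Left half (top view): the arm hides the cap. Right half (side view): the fingers at about (570,170) sit over the middle of the bar at (572,205). Descend and grip.

>>> send_rows(deltas=[0.06,0,0,15,0,0.06,0,0,30,0,0.06,0,0,42,0,0.06,0,0,47,0,0.06,0,0,47,0,-1,0,0,47,0,-1,0,0,47,0,-1,0,0,47,0,-1,0,0,47,0,-1,0,0,47,0,-1,0,0,47,0,-1,0,0,47,0,-1,0,0,40,0,-1,0,0,30,0,-1,0,0,10,0,-1,0,0,-10,0,-1,0,0,-20,0,-1,0,0,-20,0])

```text
t: 4.42
ee_pos: [514.9, 123.3, 99.4]
tool_rot: [179.8, 0.3, 167.8]
wrist_force: [0.5, 0.2, -1.1]
opening: 17.8
gripper_force: 59.0
```

```bash
python3 - <<'E'
from h import *
go(600,92,95,81.2);go(600,92,14,81.2)
E
```

```text
shift [-89.8 -12.6   4.4] turn 1.511
shift [-89.8 -12.6  85.4] turn 1.511
```

>>> send_rows(deltas=[-1,-20,-3,0,0.1,-1,-40,-6,0,0.22,-1,-60,-9,0,0.34,-1,-80,-12,0,0.46,-1,-92,-12.6,0,0.58,-1,-92,-12.6,0,0.7,-1,-92,-12.6,0,0.82,-1,-92,-12.6,0,0.94,-1,-92,-12.6,0,1.06,-1,-92,-12.6,0,1.18,-1,-92,-12.6,0,1.3,-1,-92,-12.6,0,1.42,-1,-92,-12.6,0,1.511,-1,-92,-12.6,0,1.511,-1,-92,-12.6,20,1.511,-1,-92,-12.6,40,1.511,-1,-92,-12.6,58,1.511,-1,-92,-12.6,68,1.511,-1,-92,-12.6,68,1.511])

```text
t: 6.0
ee_pos: [598.2, 91.0, 25.3]
tool_rot: [-179.7, 0.1, 81.4]
wrist_force: [-0.7, -0.6, -2.1]
opening: 17.8
gripper_force: 59.0
```

```bash
python3 - <<'E'
from h import *
s=snap("side")
cv2.imwrite("pics/b.png",cv2.resize(s[150:330,220:400],(600,600),interpolation=3)[:,:,::-1])
E
```

```text
(no output)
```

View pics/b.png

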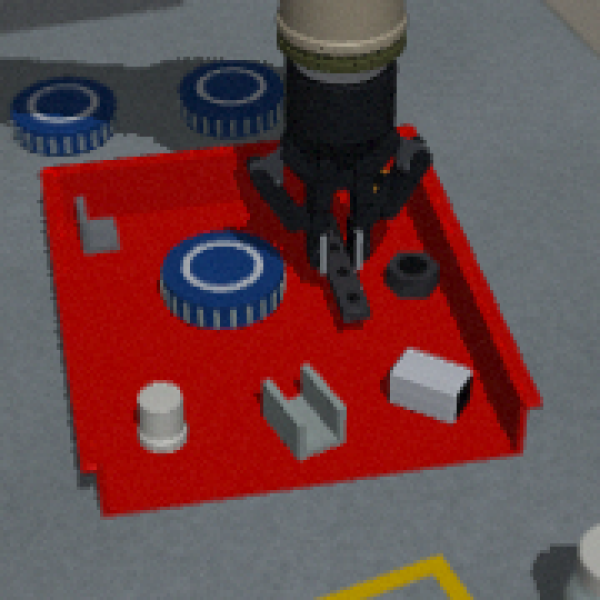

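The bar is held over the clear strip between the cap, at (222,275), and the nut, at (412,275). Its near end is at (350,310), well short of the tube. Lower and release.

>>> send_rows(deltas=[-1,0,0,8,0,-1,0,0,14,0,-1,0,0,17.5,0,-1,0,0,17.5,0,-0.75,0,0,17.5,0,-0.4,0,0,17.5,0,-0.25,0,0,17.5,0,-0.25,0,0,17.5,0,-0.25,0,0,17.5,0,-0.25,0,0,5,0,-0.25,0,0,-15,0,-0.25,0,0,-40,0,-0.25,0,0,-60,0,-0.25,0,0,-60,0])

```text
t: 7.22
ee_pos: [603.2, 91.1, 94.0]
tool_rot: [179.6, -0.2, 81.2]
wrist_force: [0.3, 0.3, 1.0]
opening: 32.0
gripper_force: 0.0
```

```bash
python3 - <<'E'
from h import *
go(520,-41,65,99);go(520,-41,10,99)
E
```

```text
shift [-143.3  -62.1   29. ] turn -0.311
shift [-143.3  -62.1   84. ] turn -0.311
```

>>> send_rows(deltas=[0.27,-30,-13,0,-0.1,0.27,-60,-26,0,-0.2,0.27,-90,-39,0,-0.311,0.27,-120,-52,0,-0.311,0.27,-138,-60,5,-0.311,0.27,-142.5,-62,15,-0.311,0.27,-142.5,-62,22,-0.311,0.27,-142.5,-62,22,-0.311,0.27,-142.5,-62,22,-0.311,0.27,-142.5,-62,22,-0.311])

```text
t: 8.05
ee_pos: [518.0, -38.8, 66.3]
tool_rot: [180.0, 0.0, 99.2]
wrist_force: [0.1, 0.0, -0.6]
opening: 54.3
gripper_force: 0.0
```

```bash
python3 - <<'E'
from h import *
go(520,-41,10,99)
t=snap("top")
s=snap("side")
im=np.hstack([cv2.resize(t[130:330,160:360],(400,400),interpolation=3),cv2.resize(s[180:320,230:370],(400,400),interpolation=3)])
cv2.imwrite("pics/c.png",im[:,:,::-1])
for n in("tube_center","channel_center","plug_center","cap_center"):
  for c in("top","side"):
    for r in bot.cut_out(n,c)[:2]:
      y,x=np.nonzero(r["region"]); print(n,c,round(r["score"],2),len(x),at(c,[(x.mean(),y.mean())],20)[0,:2].round())
E
```

```text
shift [-2.5  1.6 56.3] turn 0.003
tube_center top 0.39 1780 [ 482. -251.]
tube_center top 0.3 746 [ 631. -275.]
tube_center side 0.88 381 [609. -48.]
channel_center side 0.74 457 [521. -45.]
plug_center side 0.66 223 [489. 122.]
plug_center side 0.52 255 [429. -15.]
cap_center top 0.78 1631 [462. 383.]
cap_center top 0.58 1572 [516. 120.]
cap_center side 0.73 621 [461. 375.]
cap_center side 0.6 851 [283. 226.]
```

View pics/c.png

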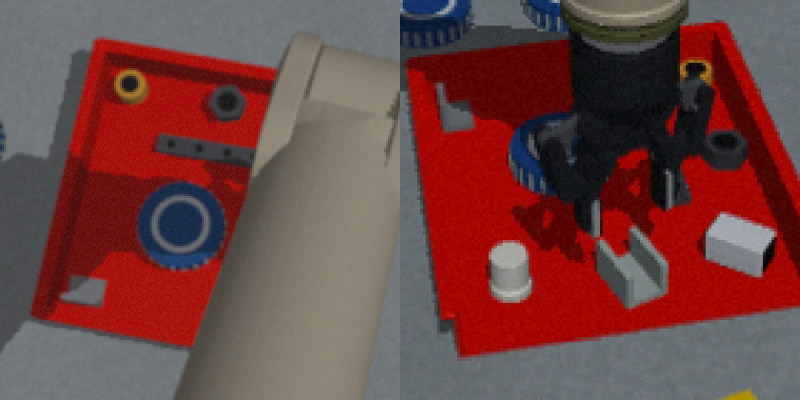

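Left half: the bar lies flat at (157–250,150), clear of the cap at (181,225). Right half: the open fingers at (597,215) and (670,185) straddle the channel at (633,265). Descend and grip the channel.

>>> send_rows(deltas=[0.27,-3,2,15,0,0.27,-3,2,30,0,0.27,-3,2,44,0,0.27,-3,2,54,0,0.27,-3,2,56,0,0.27,-3,2,56,0,-1,-3,2,56,0,-1,-3,2,56,0,-1,-3,2,56,0,-1,-3,2,56,0,-1,-3,2,56,0,-1,-3,2,56,0,-1,-3,2,45,0,-1,-3,2,25,0,-1,-3,2,0,0,-1,-3,2,-15,0,-1,-3,2,-15,0,-1,-3,2,-15,0])

```text
t: 10.05
ee_pos: [520.3, -42.6, 82.4]
tool_rot: [179.9, -0.0, 99.1]
wrist_force: [0.3, 0.5, -1.1]
opening: 34.7
gripper_force: 60.2
```

```bash
python3 - <<'E'
from h import *
go(598,186,82,81.2)
E
```

```text
shift [213.5 112.8   0.4] turn 0.312
```

>>> send_rows(deltas=[-1,20,10,0,0.05,-1,45,24,0,0.1,-1,75,40,0,0.15,-1,105,56,0,0.2,-1,135,71,0,0.25,-1,165,87,0,0.312,-1,192,101,0,0.312,-1,207,109,0,0.312,-1,213.5,112.8,0,0.312,-1,213.5,112.8,0,0.312,-1,213.5,112.8,10,0.312,-1,213.5,112.8,25,0.312,-1,213.5,112.8,32,0.312,-1,213.5,112.8,32,0.312,-1,213.5,112.8,32,0.312])

```text
t: 11.3
ee_pos: [597.0, 184.1, 48.7]
tool_rot: [-179.9, 0.1, 81.1]
wrist_force: [0.2, -0.5, -1.7]
opening: 35.3
gripper_force: 60.1
```

```bash
python3 - <<'E'
from h import *
go(598,186,11,81.2)
s=snap("side")
cv2.imwrite("pics/d.png",cv2.resize(s[150:330,220:400],(600,600),interpolation=3)[:,:,::-1])
E
```

```text
shift [ 2.   0.7 37.7] turn -0.002
```

View pics/d.png

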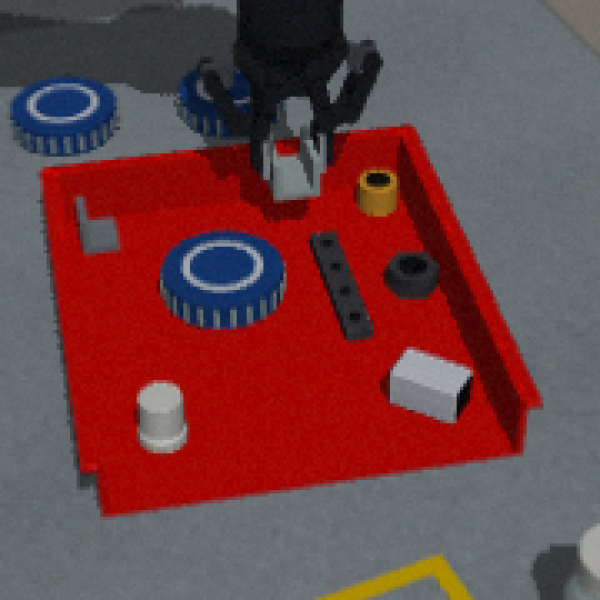

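The channel hangs over the free back-right spot at (290,175), clear of the bush at (377,190) and the bar. The plug at (162,415) and the tube at (430,385) flank a clear lane. Lower and release.

>>> send_rows(deltas=[-1,2,0,12,0,-1,2,0,24,0,-1,2,0,33,0,-1,2,0,37,0,-1,2,0,37,0,-0.1,2,0,37,0,0.1,2,0,37,0,0.13,2,0,37,0,0.13,2,0,37,0,0.13,2,0,25,0,0.13,2,0,5,0,0.13,2,0,-20,0,0.13,2,0,-45,0,0.13,2,0,-50,0,0.13,2,0,-50,0])

```text
t: 12.6
ee_pos: [599.6, 188.1, 102.6]
tool_rot: [179.8, -0.2, 81.2]
wrist_force: [0.2, 0.9, 0.2]
opening: 48.4
gripper_force: 0.0
```

```bash
python3 - <<'E'
from h import *
for r in bot.cut_out("cap_center","side")[:0]:pass
snap("top");snap("side")
for n,h in(("plug_center",20),("cap_center",20),("channel_center",19),("tube_center",18)):
  for c in("top","side"):
    for r in bot.cut_out(n,c)[:4]:
      y,x=np.nonzero(r["region"]); b=r["bbox"];m=((b[0]+b[2])*320,(b[1]+b[3])*240)
      print(n,c,round(r["score"],2),len(x),at(c,[m],h)[0,:2].round())
go(522,188,90,90)
E
```

```text
plug_center top 0.73 208 [430. -11.]
plug_center side 0.76 231 [432. -16.]
plug_center side 0.64 1225 [ 346. -268.]
plug_center side 0.33 407 [612. -52.]
cap_center top 0.95 1548 [514. 118.]
cap_center top 0.56 801 [278. 213.]
cap_center side 0.93 881 [290. 221.]
cap_center side 0.85 477 [598. 332.]
cap_center side 0.75 937 [517. 110.]
cap_center side 0.65 610 [461. 366.]
channel_center top 0.95 368 [596. 183.]
channel_center side 0.52 263 [595. 182.]
tube_center side 0.79 390 [610. -55.]
shift [-11.3 -74.9   8.9] turn -0.154
```

```bash
python3 - <<'E'
from h import *
go(519.5,181,65,86)
E
```

```text
shift [-18.6 -76.2  33.9] turn -0.084
```

>>> send_rows(deltas=[0.32,-4,-15,5,-0.02,0.32,-8,-35,10,-0.05,0.32,-14,-55,15,-0.084,0.32,-18.6,-70,20,-0.084,0.32,-18.6,-76.2,25,-0.084,0.32,-18.6,-76.2,34,-0.084,0.32,-18.6,-76.2,34,-0.084,0.32,-18.6,-76.2,34,-0.084,0.32,-18.6,-76.2,34,-0.084])

```text
t: 13.9
ee_pos: [520.7, 181.0, 65.4]
tool_rot: [180.0, 0.0, 86.0]
wrist_force: [0.1, 0.5, 0.4]
opening: 56.2
gripper_force: 0.0
```

```bash
python3 - <<'E'
from h import *
go(519.5,181,7,86);s=snap("side")
cv2.imwrite("pics/e.png",cv2.resize(s[150:330,220:400],(600,600),interpolation=3)[:,:,::-1])
E
```

```text
shift [-0.  -1.2 58.4] turn -0.001
```

View pics/e.png

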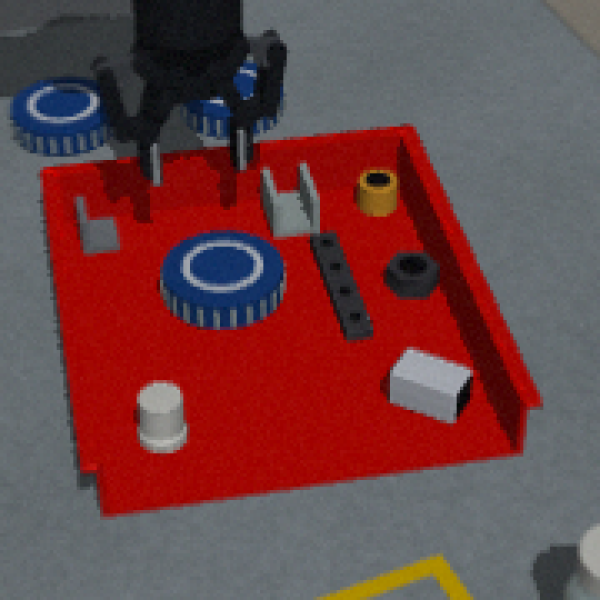

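The fingers, at (155,165) and (240,150), are behind the cap at (222,275). The floor below them is clear of the angle at (98,230) and the channel at (290,205). Descend and begin the push.

>>> send_rows(deltas=[0.32,0,-1.2,15,0,0.32,0,-1.2,30,0,0.32,0,-1.2,45,0,0.32,0,-1.2,54,0,0.32,0,-1.2,58,0,0.32,0,-1.2,58,0,0.32,0,-1.2,58,0,0.32,-4,-1.2,58,0,0.32,-8,-1.2,58,0,0.32,-12,-1,58,0,0.32,-16,-1,58,0,0.32,-20,-1,58,0,0.32,-25,-0.5,58,0,0.32,-30,0,58,0,0.32,-36,0,58,0,0.32,-42,0.5,58,0,0.32,-48,1,58,0,0.32,-54,1,58,0,0.32,-58,1.5,58,0,0.32,-60,1.5,58,0])

```text
t: 15.62
ee_pos: [517.0, 120.1, 7.3]
tool_rot: [-180.0, 0.0, 85.9]
wrist_force: [-0.3, 3.5, 3.6]
opening: 56.4
gripper_force: 2.6
```

```bash
python3 - <<'E'
from h import *
go(491.2,-213.1,7,86)
snap("side")
for r in bot.cut_out("cap_center","side")[:4]:
      b=r["bbox"];m=((b[0]+b[2])*320,(b[1]+b[3])*240);print(round(r["score"],2),at("side",[m],15)[0,:2].round())
E
```

```text
shift [-3.342e+02 -2.100e+00  3.000e-01] turn -0.001
0.66 [516.  71.]
0.66 [287. 226.]
0.58 [465. 367.]
0.46 [636. 330.]
```

>>> send_rows(deltas=[0.32,-4,1,0,0,0.32,-10,2,0,0,0.32,-17,2,0,0,0.32,-25,3,0,0,0.32,-33,3,0,0,0.32,-41,4,0,0,0.32,-49,4,0,0,0.32,-57,4,0,0,0.32,-65,5,0,0,0.32,-73,5,0,0,0.32,-81,5,0,0,0.32,-89,5,0,0,0.32,-97,5,0,0,0.32,-105,5,0,0,0.32,-113,5,0,0,0.32,-121,4,0,0,0.32,-129,4,0,0,0.32,-136,4,0,0,0.32,-141,4,0,0,0.32,-144,4,0,0])

```text
t: 17.38
ee_pos: [510.7, -23.9, 7.3]
tool_rot: [-180.0, 0.0, 85.9]
wrist_force: [0.6, 2.2, -1.1]
opening: 56.7
gripper_force: 1.4
```

```bash
python3 - <<'E'
from h import *
go(491.2,-213.1,7,86)
s=snap("side")
for r in bot.cut_out("cap_center","side")[:4]:
      b=r["bbox"];m=((b[0]+b[2])*320,(b[1]+b[3])*240);print(round(r["score"],2),at("side",[m],15)[0,:2].round())
cv2.imwrite("pics/f.png",cv2.resize(s[180:430,200:450],(600,600),interpolation=3)[:,:,::-1])
E
```

```text
shift [-190.1   -6.1    0.3] turn -0.001
0.89 [510. -74.]
0.63 [574. 369.]
0.59 [286. 224.]
0.58 [468. 376.]
```

View pics/f.png

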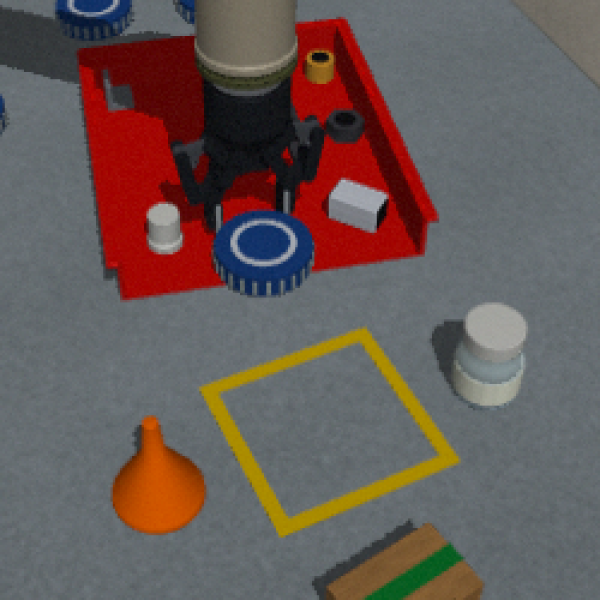

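The cap at (263,250) is going over the front lip. The plug and tube are untouched, and the tape lies straight ahead. Continue slowly.

>>> send_rows(deltas=[0.32,-3,0,0,0,0.32,-8,0,0,0,0.32,-15,0,0,0,0.32,-22,0,0,0,0.32,-29,0,0,0,0.32,-37,-1,0,0,0.32,-45,-1,0,0,0.32,-53,-2,0,0,0.32,-61,-2,0,0,0.32,-69,-3,0,0,0.32,-77,-3,0,0,0.32,-85,-4,0,0,0.32,-93,-4,0,0,0.32,-101,-5,0,0,0.32,-109,-5,0,0,0.32,-117,-6,0,0,0.32,-125,-6,0,0,0.32,-133,-6,0,0,0.32,-140,-6,0,0,0.32,-144,-6,0,0])

```text
t: 19.15
ee_pos: [494.6, -167.4, 7.3]
tool_rot: [-180.0, 0.0, 85.9]
wrist_force: [-0.2, 2.0, -1.1]
opening: 56.1
gripper_force: 1.1
```

```bash
cat > m.py <<'E'
from h import *
snap("side");snap("top")
for c in("side","top"):
  for n,h in(("cap_center",12),("square",0)):
    for r in bot.cut_out(n,c)[:4]:
      y,x=np.nonzero(r["region"]);b=r["bbox"];m=((b[0]+b[2])*320,(b[1]+b[3])*240);p=at(c,[m],h)[0,:2].round(1)
      if p[1]<-60: print(c,n,round(r["score"],2),len(x),p,np.round(m))
print(bot.sense()["ee_pos"])
E
python3 m.py
```

```text
side cap_center 0.7 1599 [ 493.5 -217.4] [330. 337.]
side square 0.56 1352 [ 487.4 -270.5] [337. 362.]
side square 0.16 2404 [ 479.  -423.3] [368. 431.]
top square 0.6 624 [ 478.9 -298.8] [450. 266.]
[ 495.02105738 -165.90417411    7.36055924]
```

>>> send_rows(deltas=[0.32,-3,0,0,0,0.32,-7,0,0,0,0.32,-12,-1,0,0,0.32,-17,-1,0,0,0.32,-22,-2,0,0,0.32,-26,-2,0,0,0.32,-30,-2,0,0,0.32,-33,-2,0,0,0.32,-36,-2,0,0,0.32,-38,-2,0,0,0.32,-40,-2,0,0,0.32,-41,-2,0,0,0.32,-41,-2,0,0,0.32,-36,-2,0,0,0.32,-24,-2,0,0,0.32,-12,-2,-5,0,0.32,-6,-2,-30,0,0.32,0,-2,-60,0,0.32,0,-2,-90,0,0.32,0,-2,-90,0])

```text
t: 21.12
ee_pos: [496.2, -165.8, 102.6]
tool_rot: [179.5, 0.0, 86.0]
wrist_force: [0.9, -1.2, 1.0]
opening: 56.4
gripper_force: 0.0
```

>>> send_rows(deltas=[0.32,30,0,-5,0,0.32,65,0,-10,0,0.32,100,0,-10,0,0.32,140,0,-10,0,0.32,180,0,-10,0,0.32,215,0,-10,0,0.32,245,0,-10,0,0.32,260,0,-10,0,0.32,260,0,-10,0,0.32,260,0,-10,0])

```text
t: 21.95
ee_pos: [510.7, 94.9, 107.0]
tool_rot: [-180.0, 0.0, 86.2]
wrist_force: [0.5, -0.3, -0.7]
opening: 56.5
gripper_force: 0.0
```

```bash
python3 m.py; python3 - <<'E'
from h import *
t=snap("top")
s=snap("side")
im=np.hstack([cv2.resize(t[170:370,360:560],(400,400),interpolation=3),cv2.resize(s[200:440,210:450],(400,400),interpolation=3)])
cv2.imwrite("pics/g.png",im[:,:,::-1])
E
```

```text
side cap_center 0.78 1731 [ 486.6 -256.5] [334. 353.]
side square 0.77 1368 [ 489.8 -270.4] [338. 361.]
side square 0.53 2460 [ 479.6 -421.7] [368. 430.]
top cap_center 0.7 1578 [ 480.7 -253.4] [429. 264.]
top square 0.86 1567 [ 486.6 -263.9] [433. 262.]
[511.08035848  92.22552493 107.3328343 ]
```

View pics/g.png

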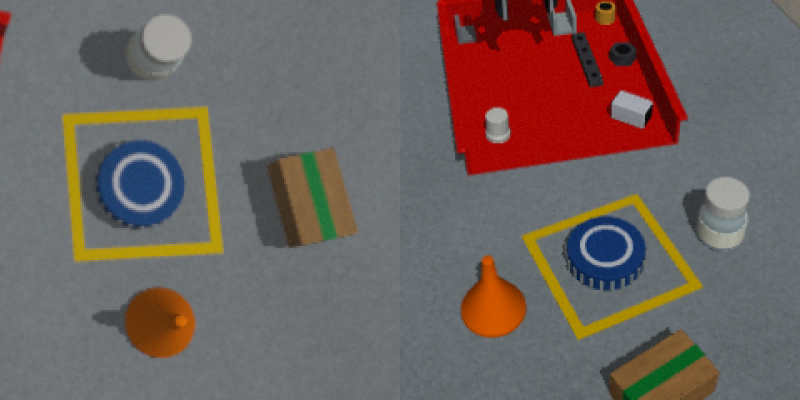

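The cap is flat inside the tape in both halves: (141,183) in the top view and (606,252) in the side view. It is less than about 12 mm off centre, against an allowed 26 mm. All the other parts are in the bin, the bystanders have not moved, and the arm is clear.

```bash
python3 -c "
from rig import bot
print(bot.close_job())"
```

```text
the job is handed in; nothing more can be done
None
```

The job is handed in after about 22 s of robot time: the cap lies flat inside the tape square, all seven other parts are in the bin, and the funnel, jar and carton look unmoved; hand-in returned no verdict.

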